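# Clear the bench: relay boards, heat sinks and solder into their trays

### The arm

A 7-joint arm with a two-finger parallel gripper is mounted at the origin on the work surface. World frame = base frame: x ahead of the robot, y to its left, z up, the work surface at z = 0. Lengths are in mm, angles in rad, forces in N, time in s.
With the tool pointing down it reaches from about 350 to 900 mm from the base axis. Payload 19.9 kg.
Tool frame: the origin (TCP) lies on the centre line of the jaws, within the pads' length; the fingertips stand 25 mm ahead of it and the grasp point (between the pads) lies 6 mm ahead of it; z points along the fingers, y is the direction in which the jaws open and shut (so a half turn about z gives the same grasp; the last joint's range is limited). The gripper opens to 85 mm and grips with 20 to 120 N. Pads are 22 mm wide; open, the fingers measure 114 mm over their backs; the gripper's body (76 mm by 85 mm) begins 54 mm behind the grasp point. The pads swing forward as they close: fully open they stand 13 mm farther back than shut.
Start: joints at [1.063, 0.417, -0.01, 1.614, 0.005, 1.111, -0.053], TCP at [280.705, -558.398, 256.26] pointing down, gripper open.
Joint ranges: [-2.81, 2.81], [-0.39, 2.02], [-1.27, 1.25], [0.06, 2.57], [-1.19, 4.33], [0.19, 2], [-2.82, 2.82]. Speed limits (rad/s): [1.89, 1.89, 2.39, 2.39, 3.01, 3.01, 3.01].

### API

Orientations are given as a rotation vector (axis times angle).
In Python, from plant import manip, optics, workorder, read_t, read_joint_positions, read_joint_velocities, read_tau, read_ee_pos, read_ee_rot, read_ft_force, read_wrist_torque, read_opening gives the robot as it stands. Calls block until the motion is done:
- manip.move_pose(position, orientation): joint-space move of the TCP to a pose.
- manip.move_straight(position, ori=None, rate=150): straight line of the TCP; ori=None keeps the orientation; rate is the mean speed in mm/s.
- manip.move_joints(angles): joint-space move.
- manip.grip(opening): finger opening in mm; the grip force is fixed at half the most; returns when the fingers have stopped.
- manip.dwell(seconds).
- manip.ik(position, orientation): joint angles nearest the present ones, or None.
- optics.grab_frame(name): name is "scene" or "top" or "wrist"; returns the picture (384x512x3 uint8, red, green, blue); there is no depth.
- optics.camera_model(name): a dict with "intrinsics" (3x3 intrinsics, pixels), "world_to_cam" (4x4, takes a point from world to camera coordinates). Camera axes: x right, y down, z forward; pixel columns grow to the right and rows downward; lengths in mm; the calibration is good to about 2 mm. A picture is of the moment at which its call begins: read the wrist's pose just before it. camera_model takes no time and is no camera call; for the wrist camera it gives the pose at the moment of the call.
A pose or a line that the arm cannot do raises manip.IKError and nothing moves.
- workorder.finish_job(): hands the job in, once; it reports no verdict.
Readings, each from a call of its own:
- read_t(): time.
- read_joint_positions(): joint angles.
- read_joint_velocities(): joint speeds.
- read_tau(): joint torques, N m.
- read_ee_pos(): TCP position.
- read_ee_rot(): TCP orientation.
- read_ft_force(): force on the tool from outside, world axes, zero at the start.
- read_wrist_torque(): the same for the moment, N m.
- read_opening(): finger opening in mm.
Only numpy, scipy, OpenCV 4.12 (cv2) and the standard library are available. Lean on these libraries where they do the work, as an engineer would, in place of code of your own. Each camera call takes 0.05 s, during which the arm holds its last target.

### The job

Sort the loose parts on the electronics bench: put both relay boards in the long narrow tray, both heat sinks in the square tray and the solder spool in the round dish, each standing flat and right way up on the tray floor, not on top of one another. One board is lying on a heat sink: lift it straight off without shifting the heat sink under it. Set the parts down rather than dropping them, and do not disturb the breadboard or the white jar.

Things in the scene. Friction and masses are not known exactly. Their poses are not given: they have to be found in the camera images.
- board_a: Relay board: green, 64 (own x) x 46 (own y) x 2 mm; in its middle two black relays spanning 30 mm of x and the full 46 mm of y, tops 18 mm above the underside (grip here, closing along y); grey terminals at the +x end (12 mm high), pins at -x (9 mm). 50 g. Origin: centre of underside, z up. Starts lying flat across the fin tops of heatsink_a, underside 22 mm above the bench.
- board_b: Relay board: green, 64 (own x) x 46 (own y) x 2 mm; in its middle two black relays spanning 30 mm of x and the full 46 mm of y, tops 18 mm above the underside (grip here, closing along y); grey terminals at the +x end (12 mm high), pins at -x (9 mm). 50 g. Origin: centre of underside, z up. The same as board_a; it starts flat on the bench.
- heatsink_a: Finned aluminium heat sink 50 (own x) x 40 (own y) x 22 mm high, fins upward and running along x; grip across its 40 mm width (fingers closing along y). 80 g. Origin: centre of the underside, z up. It stands on the bench and carries board_a at the start.
- heatsink_b: Finned aluminium heat sink 50 (own x) x 40 (own y) x 22 mm high, fins upward and running along x; grip across its 40 mm width (fingers closing along y). 80 g. Origin: centre of the underside, z up. The same as heatsink_a; it stands free on the bench.
- spool: Solder spool standing upright: white flanges 50 mm in diameter at the bottom and top, each 4 mm thick, silvery winding 47 mm in diameter between, 34 mm high. 150 g. Origin: centre of the underside, z up along its axis.
- tray_long: Long narrow open grey tray, fixed: outside 94 (own x) x 210 (own y) mm, walls 15 mm high and 5 mm thick, inner floor 84 x 200 mm, 5 mm above the bench. Origin: centre of the underside, on the bench. For both relay boards, side by side along its length.
- tray_square: Square open grey tray, fixed: outside 150 x 150 mm, walls 15 mm high and 5 mm thick, inner floor 140 x 140 mm, 5 mm above the bench. Origin: centre of the underside, on the bench. For both heat sinks, side by side.
- dish: Round open grey dish, fixed: outside diameter 120 mm, wall 15 mm high and 5 mm thick, inner floor 110 mm in diameter, 5 mm above the bench. Origin: centre of the underside, on the bench. For the solder spool.
- breadboard: Bystander: white breadboard with a small black module on it, 55 (own x) x 84 (own y) x 9 mm, 18 mm to its highest part, lying loose on the bench. Origin: centre of the underside. Leave it where it is.
- jar: Bystander: white round jar, 64 mm in diameter and 40 mm high, loose on the bench. Origin: centre of the underside. Leave it where it is.
Mind the look-alikes: they are no part of the job. What is shaped like the heatsink_b but orange or red is not meant.

How it is judged (in metres and radians):
On the way:
1. the upper board is lifted clear off the heat sink, which has not shifted more than 10 mm (z of board_a in the frame of heatsink_a above 0.05 m and distance of heatsink_a from where it was at the start of the episode below 0.01 m), for 0.1 s.
At the end, for the whole second after the job is handed in: Boards on the long tray's floor (centres within 32 mm across, 95 mm along), heat sinks on the square tray's floor (within 60 mm), spool on the dish's floor (within 40 mm): each at most 4 mm off the floor, tilt < 0.12 rad, released, at rest; breadboard and jar within 20 mm of their start (x of board_a in the frame of tray_long between -0.032 and 0.032 m and y of board_a in the frame of tray_long between -0.095 and 0.095 m and z of each of board_a, board_b in the frame of tray_long below 0.009 m and angle between each of board_a, board_b, heatsink_a, heatsink_b, spool's own z axis and vertical below 0.12 rad and linear speed of each of board_a, board_b, heatsink_a, heatsink_b, spool below 0.02 m/s and contact force between the fingers and board_a below 0.1 N and x of board_b in the frame of tray_long between -0.032 and 0.032 m and y of board_b in the frame of tray_long between -0.095 and 0.095 m and contact force between the fingers and board_b below 0.1 N and x of heatsink_a in the frame of tray_square between -0.06 and 0.06 m and y of heatsink_a in the frame of tray_square between -0.06 and 0.06 m and z of each of heatsink_a, heatsink_b in the frame of tray_square below 0.009 m and contact force between the fingers and heatsink_a below 0.1 N and x of heatsink_b in the frame of tray_square between -0.06 and 0.06 m and y of heatsink_b in the frame of tray_square between -0.06 and 0.06 m and contact force between the fingers and heatsink_b below 0.1 N and horizontal distance between spool and dish below 0.04 m and z of spool in the frame of dish below 0.009 m and contact force between the fingers and spool below 0.1 N and distance of each of breadboard, jar from where it was at the start of the episode below 0.02 m); the robot touches nothing.
It fails at once if the breadboard is pushed more than 20 mm (distance of breadboard from where it was at the start of the episode above 0.02 m).
It fails at once if the jar is pushed more than 20 mm (distance of jar from where it was at the start of the episode above 0.02 m).
It fails at once if a part is dropped or thrown (faster than 0.7 m/s while not held, a fall of about 25 mm) ((linear speed of board_a above 0.7 m/s and contact force between the fingers and board_a below 0.05 N) or (linear speed of board_b above 0.7 m/s and contact force between the fingers and board_b below 0.05 N) or (linear speed of heatsink_a above 0.7 m/s and contact force between the fingers and heatsink_a below 0.05 N) or (linear speed of heatsink_b above 0.7 m/s and contact force between the fingers and heatsink_b below 0.05 N) or (linear speed of spool above 0.7 m/s and contact force between the fingers and spool below 0.05 N)).
It also fails if it takes over 136 s, if anything falls off the work surface, if the arm or the gripper's body presses on something with over 40 N, if the wrist force passes 120 N, or if a joint passes its speed limit or range.

## Working session

There is one attempt and no reset: what is moved stays moved. The work goes in short steps, each a Python script; the robot and the scene stay as the last script left them, time stands still between calls to the robot, and variables do not carry over. Pictures are saved under pics/ and viewed, and the job is handed in when it is done.

```bash
ls; mkdir -p pics
python3 - <<'E'
from plant import optics, read_t, read_ee_pos, read_ee_rot
import cv2
for n in ["scene","top","wrist"]:
    m=optics.camera_model(n); f=optics.grab_frame(n)
    cv2.imwrite(f"pics/{n}0.png",f[:,:,::-1])
    print(n,m["intrinsics"].tolist() if hasattr(m["intrinsics"],'tolist') else m["intrinsics"],m["world_to_cam"])
print(read_t(),read_ee_pos(),read_ee_rot())
E
```

```text
pics
scene [[458.9984541786081, 0.0, 253.43014389744232], [0.0, 458.9984541786081, 186.30639970184157], [0.0, 0.0, 1.0]] [[-4.78637319e-01  8.77705246e-01  2.32339857e-02  2.50407165e+02]
 [ 4.86841398e-01  2.87323974e-01 -8.24882045e-01 -2.03740435e+02]
 [-7.30678979e-01 -3.83508064e-01 -5.64827225e-01  1.64358800e+03]
 [ 0.00000000e+00  0.00000000e+00  0.00000000e+00  1.00000000e+00]]
top [[383.5262149027764, 0.0, 261.42634308080477], [0.0, 383.5262149027764, 190.99152804263855], [0.0, 0.0, 1.0]] [[ 2.14084185e-03 -9.99987000e-01  4.62788179e-03  2.34342691e+01]
 [-9.97953057e-01 -2.43223358e-03 -6.39044629e-02  5.35990710e+02]
 [ 6.39148882e-02 -4.48159943e-03 -9.97945290e-01  1.22445084e+03]
 [ 0.00000000e+00  0.00000000e+00  0.00000000e+00  1.00000000e+00]]
wrist [[324.522141738668, 0.0, 259.90215614531786], [0.0, 324.522141738668, 192.5441702498122], [0.0, 0.0, 1.0]] [[ 4.48911022e-01 -8.93576106e-01 -7.98323896e-04 -6.25008635e+02]
 [-8.61266299e-01 -4.32917081e-01  2.66088638e-01 -3.47206398e+01]
 [-2.38116057e-01 -1.18762553e-01 -9.63948235e-01  3.78957041e+02]
 [ 0.00000000e+00  0.00000000e+00  0.00000000e+00  1.00000000e+00]]
0.15 [ 280.57630686 -558.23328241  255.80866161] [-3.05591840e+00 -7.24926607e-01  5.36118820e-04]
```

View pics/top0.png

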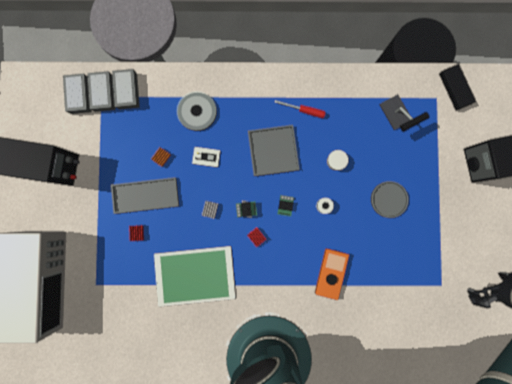

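View pics/scene0.png

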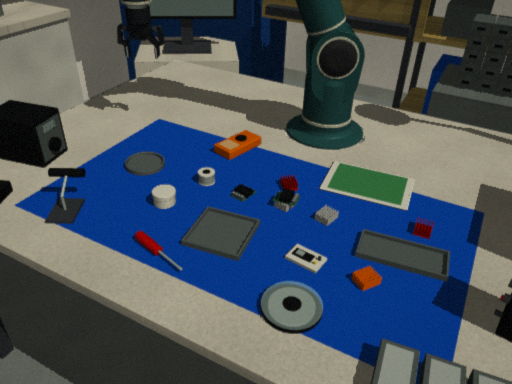

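Run:
```python
import cv2
f=cv2.imread("pics/top0.png")
c=f[90:290,120:420]
cv2.imwrite("pics/top0z.png",cv2.resize(c,(800,533),interpolation=cv2.INTER_CUBIC))
```

```text
(no output)
```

View pics/top0z.png

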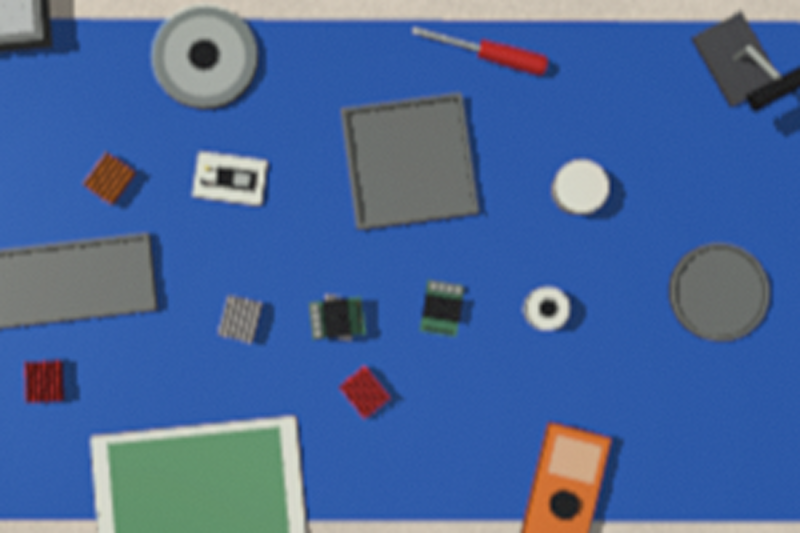

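```bash
cat > h.py <<'E'
import numpy as np, cv2
from plant import manip, optics, workorder, read_t, read_ee_pos, read_ee_rot, read_opening, read_ft_force, read_joint_positions
from scipy.spatial.transform import Rotation as R
def ray(m,u,v,z):
    T=np.array(m["world_to_cam"]);K=np.array(m["intrinsics"])
    Rm,t=T[:3,:3],T[:3,3]; c=-Rm.T@t
    d=Rm.T@np.linalg.inv(K)@np.array([u,v,1.])
    return c+d*(z-c[2])/d[2]
def proj(m,p):
    T=np.array(m["world_to_cam"]);K=np.array(m["intrinsics"])
    q=K@(T[:3,:3]@np.asarray(p,float)+T[:3,3]); return q[:2]/q[2]
def down(jaw):
    """tool z down, tool y along world angle jaw (rad)"""
    y=np.array([np.cos(jaw),np.sin(jaw),0]);z=np.array([0,0,-1.]);x=np.cross(y,z)
    return R.from_matrix(np.column_stack([x,y,z])).as_rotvec()
def snap(n,name):
    m=optics.camera_model(n); f=optics.grab_frame(n); f=np.ascontiguousarray(f[:,:,::-1])
    cv2.imwrite(f"pics/{name}.png",f); return m,f
E
python3 - <<'E'
from h import *
m=optics.camera_model("top")
for n,(u,v),z in [("hsb",(211,210),22),("ba",(247,209),40),("bb",(286,205),18),("spool",(326,206),34),("jar",(338,160),40),("bread",(207,157),9),("tl",(145,195),5),("ts",(274,150),5),("dish",(390,200),5),("red",(258,237),22)]:
    p=ray(m,u,v,z); print(n,p.round(), np.hypot(p[0],p[1]).round())
w=optics.camera_model("wrist"); T=w["world_to_cam"]; c=-T[:3,:3].T@T[:3,3]
Rt=R.from_rotvec(read_ee_rot()).as_matrix(); print("cam in tool",Rt.T@(c-read_ee_pos()), (T[:3,:3]@Rt).round(3), Rt.round(2))
j=[]
for a in (np.pi/2,-np.pi/2):
  for p in [(560,60,300),(560,-140,300)]:
    print(a,p,manip.ik(p,down(a)))
E
```

```text
hsb [474. 187.  22.] 509.0
ba [477.  70.  40.] 482.0
bb [491. -55.  18.] 494.0
spool [ 487. -181.   34.] 520.0
jar [ 634. -220.   40.] 671.0
bread [648. 203.   9.] 679.0
tl [523. 404.   5.] 661.0
ts [672. -16.   5.] 672.0
dish [ 508. -396.    5.] 644.0
red [388.  35.  22.] 390.0
cam in tool [  67.23280302    0.46588279 -118.31961956] [[-0.     1.    -0.   ]
 [-0.964 -0.    -0.266]
 [-0.266  0.     0.964]] [[ 0.89  0.45 -0.  ]
 [ 0.45 -0.89  0.  ]
 [-0.   -0.   -1.  ]]
1.5707963267948966 (560, 60, 300) [ 0.47475544  0.36358503 -0.8027265   1.69880598  0.27824396  1.19784579
  1.17291339]
1.5707963267948966 (560, -140, 300) [ 0.71406697  0.36042959 -0.66422038  1.667621    0.23588122  1.1951676
  1.56465221]
-1.5707963267948966 (560, 60, 300) [ 0.24024814  0.30325999 -0.49307519  1.70602643  0.15407097  1.17089776
 -1.86479211]
-1.5707963267948966 (560, -140, 300) [ 0.36585307  0.30209085 -0.21574361  1.67933041  0.06929745  1.1676376
 -1.43842223]
```

View pics/wrist0.png

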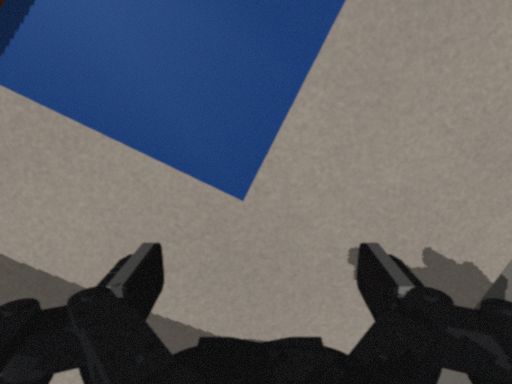

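Run:
```python
from h import *
manip.move_pose([415,-115,250],down(-np.pi/2)); m,f=snap("wrist","w1"); np.save("w1.npy",m["world_to_cam"])
print(read_t(),read_joint_positions())
manip.move_pose([415,125,250],down(-np.pi/2)); m,f=snap("wrist","w2"); np.save("w2.npy",m["world_to_cam"])
print(read_t(),read_joint_positions(),read_ee_pos())
```

```text
1.8917 [ 0.46856765  0.08213986 -0.28054702  2.06833658  0.02701922  0.99447451
 -1.39754998]
2.8917 [ 0.15248511  0.10309316 -0.5400643   2.05611403  0.0632649   0.99821385
 -1.99255894] [415.43741405 123.45860329 249.87863484]
```

View pics/w1.png

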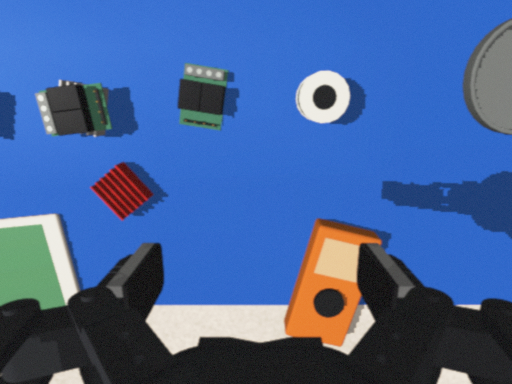

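View pics/w2.png

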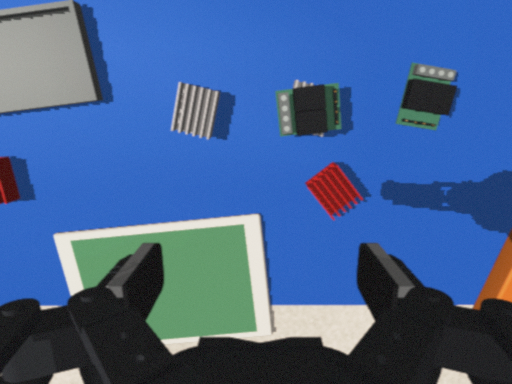

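```bash
cat > seg.py <<'E'
from h import *
K=np.array(optics.camera_model("wrist")["intrinsics"])
def model(n): return {"intrinsics":K,"world_to_cam":np.load(n+".npy")}
def rect(mask,m,z,near):
    """largest-ish contour near pixel -> world min-area rect at height z"""
    cs,_=cv2.findContours(mask,cv2.RETR_EXTERNAL,cv2.CHAIN_APPROX_NONE)
    c=min([c for c in cs if cv2.contourArea(c)>150],key=lambda c:np.hypot(*(c[:,0].mean(0)-near)))
    w=np.array([ray(m,u,v,z)[:2] for u,v in c[:,0]],np.float32)
    return cv2.minAreaRect(w),c
E
python3 - <<'E'
from seg import *
m2=model("w2");m1=model("w1")
f2=cv2.imread("pics/w2.png");f1=cv2.imread("pics/w1.png")
h2=cv2.cvtColor(f2,cv2.COLOR_BGR2HSV);h1=cv2.cvtColor(f1,cv2.COLOR_BGR2HSV)
blk=lambda h:cv2.inRange(h,(0,0,0),(180,255,60))
k=np.ones((3,3),np.uint8)
gry=lambda h:cv2.morphologyEx(cv2.inRange(h,(0,0,40),(180,90,255)),cv2.MORPH_CLOSE,np.ones((5,5),np.uint8))
grn=lambda h:cv2.inRange(h,(50,60,40),(90,255,200))
out=f2.copy();out1=f1.copy()
for nm,h,m,mask,z,near,o in [("ba relay",h2,m2,blk,40,(310,110),out),("bb relay",h1,m1,blk,18,(203,96),out1),("hsb",h2,m2,gry,22,(196,110),out),("spool",h1,m1,gry,34,(323,97),out1),("bb relay w2",h2,m2,blk,18,(429,96),out)]:
    r,c=rect(mask(h),m,z,near); print(nm,np.round(r[0],1),np.round(r[1],1),round(r[2],1))
    cv2.drawContours(o,[c],-1,(0,255,255),1)
a=cv2.resize(out[60:160,150:350],(800,400),interpolation=cv2.INTER_NEAREST)
cv2.imwrite("pics/z2.png",a)
cv2.imwrite("pics/z1.png",cv2.resize(out1[50:150,160:360],(800,400),interpolation=cv2.INTER_NEAREST))
E
```

```text
ba relay [475.8  74.1] [44.6 31.5] 7.7
bb relay [488.7 -55.9] [45.2 28. ] 80.7
hsb [474.9 190.7] [42.9 50.4] 76.3
spool [ 488.6 -178.5] [53.  50.6] 65.9
bb relay w2 [488.7 -51.3] [50.5 29.6] 80.9
```

View pics/z2.png

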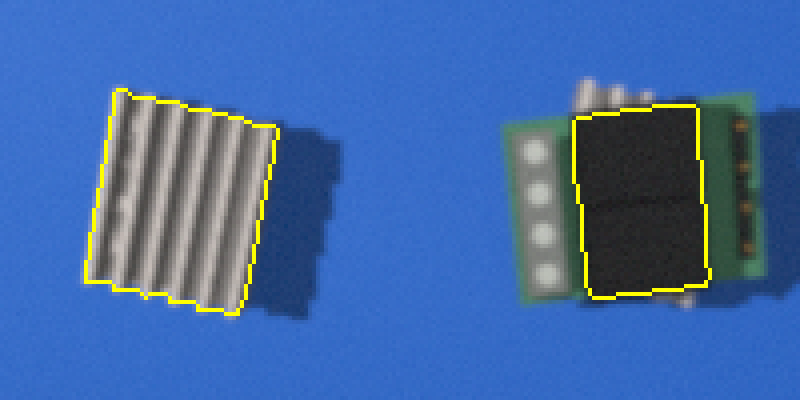

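View pics/z1.png

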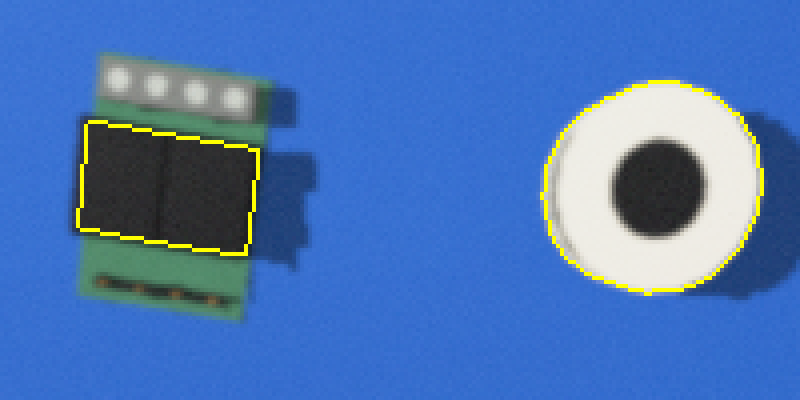

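Run:
```python
from seg import *
f=cv2.imread("pics/top0.png"); m=optics.camera_model("top")
h=cv2.cvtColor(f,cv2.COLOR_BGR2HSV)
g=cv2.inRange(h,(0,0,50),(180,80,150))
g[:100]=0; g[285:]=0
for n,near in [("tl",(145,195)),("ts",(274,150)),("dish",(390,200))]:
    r,c=rect(g,m,15,near); print(n,np.round(r[0],1),np.round(r[1],1),round(r[2],1))
    cv2.drawContours(f,[c],-1,(0,255,255),1)
for a in (6,186,-174):
    q=manip.ik([475.8,74.1,150],down(np.radians(a))); print(a,None if q is None else q.round(2))
cv2.imwrite("pics/tt.png",cv2.resize(f[100:250,100:420],(800,375)))
```

```text
tl [522.3 403.4] [ 95.7 212.5] 6.8
ts [670.3 -13.6] [150.  149.3] 7.9
dish [ 509.6 -390.8] [113.6 120.5] 0.1
6 [ 0.32  0.37 -0.64  2.04  0.3   0.82 -0.38]
186 [-0.96  0.44  0.9   2.08 -0.47  0.83 -2.81]
-174 [-0.96  0.44  0.9   2.08 -0.47  0.83 -2.81]
```

View pics/tt.png

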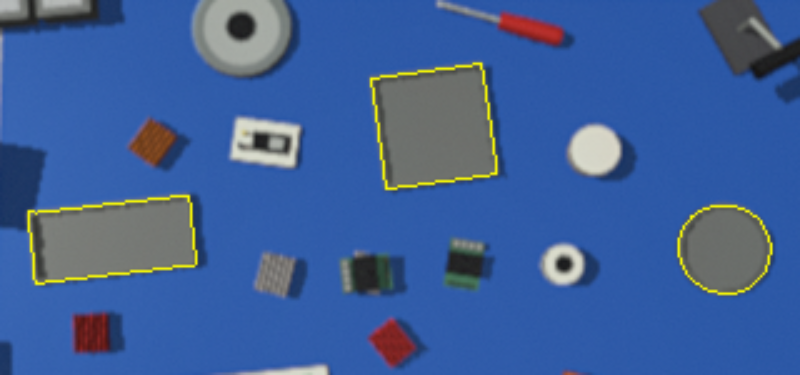

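Candidates (top-view pixels): heatsink_b is the bare grey one at (211,210), not the orange (162,157) or red (137,233), (258,237) ones. board_a on heatsink_a is at (247,209) and board_b at (286,205), with no look-alike boards. The spool at (326,206) has a black hole, unlike the jar (338,160) and the grey ring (197,111). The dish is the plain disc at (390,200). The crops and measured sizes (45×31, 43×50, 53×51 mm) agree with this.

Run:
```python
from h import *
o=down(np.radians(6.3))
manip.grip(68)
manip.move_pose([475.8,74,150],o)
manip.move_straight([475.8,74,51],rate=100)
m,f=snap("wrist","g1")
print(read_opening(),read_ee_pos(),read_ft_force())
m,f=snap("scene","s1")
cv2.imwrite("pics/s1.png",cv2.resize(f[130:270,220:400],(720,560)))
```

```text
68.36434124261811 [476.15893939  74.03238619  51.55186451] [-0.47970802 -1.00238697 -0.27120705]
```

View pics/g1.png

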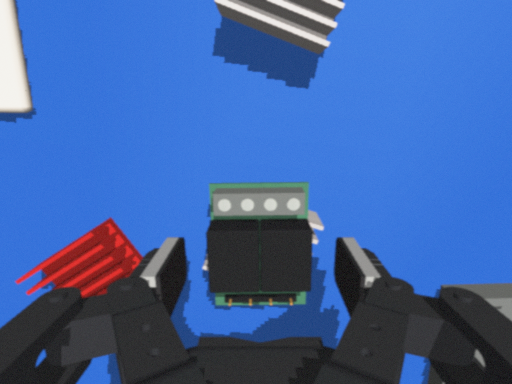

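View pics/s1.png

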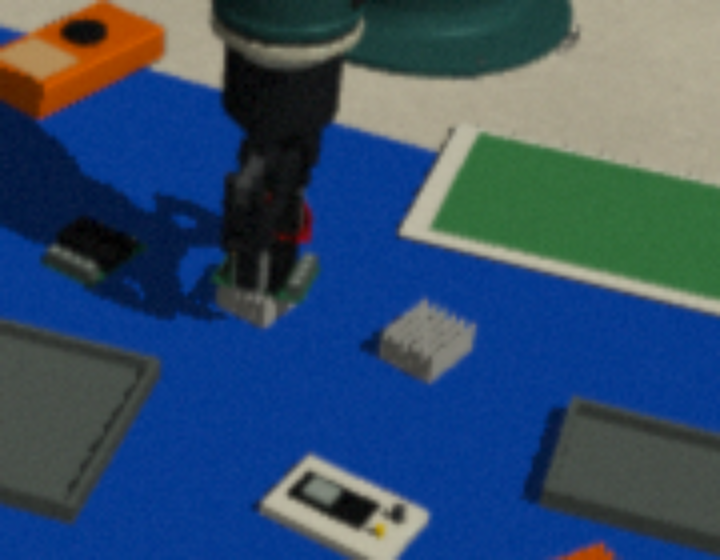

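The board sits square and centred between the pads (cols 187–335, board centre 259), so I'm closing and lifting.

Run:
```python
from h import *
manip.grip(40); print("op",read_opening(),read_ft_force().round(1),read_ee_pos().round(1))
manip.move_straight([475.8,74,85],rate=40)
print("op",read_opening(),read_ft_force().round(1))
manip.move_straight([475.8,74,180],rate=100)
m,f=snap("wrist","g2")
manip.dwell(0.2)
print(read_opening(),read_ee_pos(),read_ft_force())
m,f=snap("top","t2")
cv2.imwrite("pics/t2.png",cv2.resize(f[130:270,100:400],(800,373)))
```

```text
op 44.154578003789034 [-4.2 -0.9 14.2] [476.   74.   51.6]
op 44.30235219124599 [ 0.3 -0.4 -1.6]
44.17656769529603 [475.66389396  74.05172703 179.67832147] [ 0.41963932  0.0098201  -0.32922509]
```

View pics/g2.png

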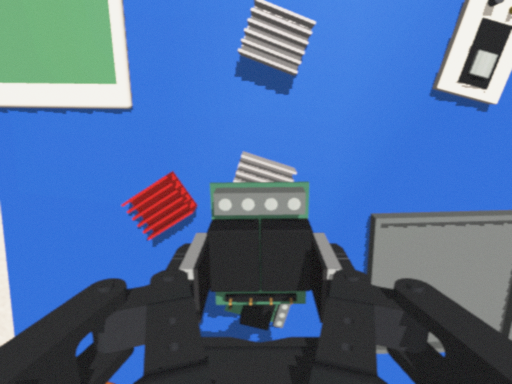

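```bash
cat >> h.py <<'E'
TL=np.array([522.3,403.4]);TLa=np.radians(6.8)
TS=np.array([670.3,-13.6]);TSa=np.radians(7.9)
DI=np.array([509.6,-390.8])
def loc(c,a,x,y): return c+np.array([np.cos(a)*x-np.sin(a)*y,np.sin(a)*x+np.cos(a)*y])
def best(p,deg):
    """jaw angle choice (half turn) with feasible ik, smallest joint travel"""
    q0=read_joint_positions(); r=[]
    for d in (deg,deg+180):
        q=manip.ik(p,down(np.radians(d)))
        if q is not None: r.append((np.abs(np.array(q)-q0).max(),d,np.round(q,2)))
    r.sort(key=lambda t:t[0]); print(r); return np.radians(r[0][1])
def lower(xy,z0,z1,fz=5,step=1.0):
    """lower in small steps until an upward push of fz is felt or z1 is reached"""
    base=read_ft_force()[2]; z=z0
    while z>z1+1e-6:
        z=max(z-step,z1); manip.move_straight([xy[0],xy[1],z],rate=25)
        d=read_ft_force()[2]-base
        if abs(d)>fz: break
    print("lowered",z,round(d,1),read_ee_pos().round(1)); return z
E
python3 - <<'E'
from h import *
p=loc(TL,TLa,0,48); a=best([*p,150],96.8)
manip.move_pose([*p,150],down(a))
manip.move_straight([*p,60],rate=100)
m,f=snap("wrist","g3"); print(read_t())
for c in [(-42,-100),(42,-100),(42,100),(-42,100)]:
    print(proj(m,[*loc(TL,TLa,*c),5]).round())
E
```

```text
[(np.float64(0.7842152659854095), 96.8, array([-0.17,  0.83, -0.95,  1.51,  0.71,  1.17,  0.44])), (np.float64(2.0530219870922153), 276.8, array([-0.53,  0.65, -0.35,  1.52,  0.25,  1.01, -2.39]))]
11.2167
[-15. 151.]
[ 16. 289.]
[346. 289.]
[357. 151.]
```

View pics/g3.png

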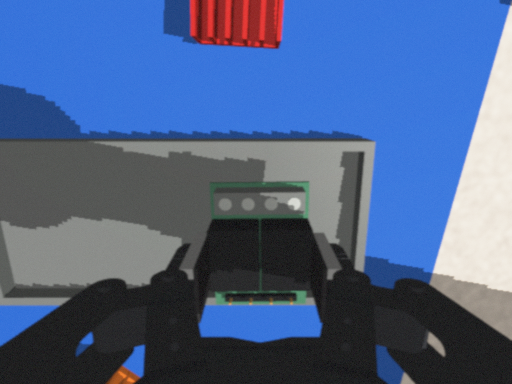

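Run:
```python
from h import *
p=loc(TL,TLa,0,48)
manip.move_straight([*p,42],rate=60)
z=lower(p,42,32.5,fz=4)
print(read_ft_force().round(1))
manip.grip(60); print(read_opening())
manip.move_straight([*p,150],rate=120)
manip.move_pose([415,130,250],down(-np.pi/2)); m,f=snap("wrist","w3"); np.save("w3.npy",m["world_to_cam"])
m,f=snap("top","t3"); cv2.imwrite("pics/t3.png",cv2.resize(f[130:270,100:400],(800,373)))
print(read_t())
```

```text
lowered 34.0 12.2 [516.6 451.1  34.8]
[-3.1 -5.  10.9]
60.04149249965347
17.4583
```

View pics/w3.png

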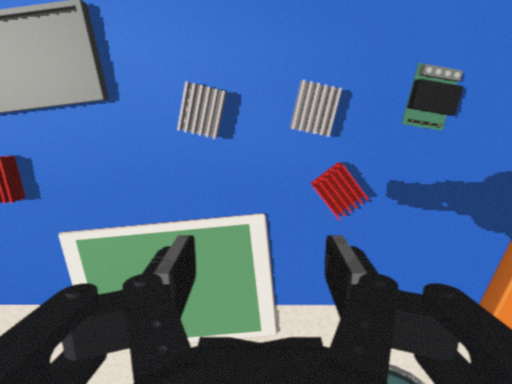

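View pics/t3.png

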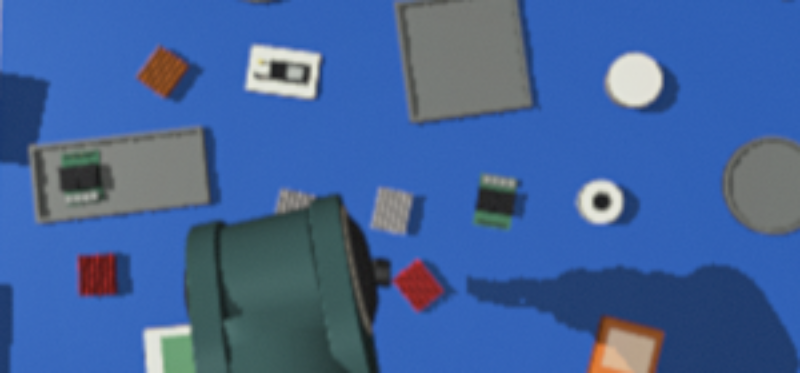

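board_a lies in the long tray (top view about (130,197)) and contact came at the predicted height. Next I measure both heat sinks.

Run:
```python
from seg import *
f=cv2.imread("pics/w3.png");m=model("w3");h=cv2.cvtColor(f,cv2.COLOR_BGR2HSV)
g=cv2.morphologyEx(cv2.inRange(h,(0,0,40),(180,90,255)),cv2.MORPH_CLOSE,np.ones((5,5),np.uint8))
for n,near in [("hsb",(202,110)),("hsa",(317,108))]:
    r,c=rect(g,m,22,near); print(n,np.round(r[0],1),np.round(r[1],1),round(r[2],1)); 
    ap=cv2.minAreaRect(c); print(ap)
bl=cv2.inRange(h,(0,0,0),(180,255,60)); 
print(rect(bl,m,18,(434,97))[0])
for p,d in [((474,190),76),((475,74),76)]:
    for k in (0,180,-180):
        q=manip.ik([*p,150],down(np.radians(d+k)));print(d+k,None if q is None else q.round(2))
for x in (-33,33):
    p=loc(TS,TSa,x,0)
    for d in (97.9,-82.1):
        q=manip.ik([*p,150],down(np.radians(d)));print(p,d,None if q is None else q.round(2))
```

```text
hsb [475.  190.7] [42.6 50.3] 76.7
((200.62681579589844, 109.74146270751953), (42.464569091796875, 50.077457427978516), 12.094757080078125)
hsa [477.4  72.5] [43.3 49.9] 78.2
((315.67584228515625, 107.92632293701172), (42.32962417602539, 50.44095993041992), 12.804266929626465)
((488.82257080078125, -51.25679016113281), (50.83472442626953, 29.43424415588379), 81.0858383178711)
76 [-0.77  0.37  0.39  2.   -0.19  0.8   1.06]
256 [-1.25  0.58  1.05  2.01 -0.64  0.92 -1.68]
-104 [-1.25  0.58  1.05  2.01 -0.64  0.92 -1.68]
76 [-0.62  0.33  0.47  2.07 -0.21  0.78  1.3 ]
256 [-1.07  0.52  1.06  2.08 -0.6   0.88 -1.47]
-104 [-1.07  0.52  1.06  2.08 -0.6   0.88 -1.47]
[637.61318771 -18.13567002] 97.9 [ 0.69  0.83 -1.09  1.64  0.79  1.17  1.11]
[637.61318771 -18.13567002] -82.1 [-0.64  0.75  0.92  1.69 -0.67  1.05 -0.93]
[702.98681229  -9.06432998] 97.9 [ 0.6   0.94 -1.09  1.46  0.85  1.26  1.13]
[702.98681229  -9.06432998] -82.1 [-0.58  0.85  0.9   1.5  -0.71  1.14 -0.97]
```

```bash
python3 - <<'E'
from h import *
m=optics.camera_model("wrist"); Rt=R.from_rotvec(read_ee_rot()).as_matrix();t=read_ee_pos()
print(read_opening())
for op in (60,44):
  for z in (10,15,20,25,30,35):
    print(op,z,[proj(m,t+Rt@np.array([x,s*op/2,z])).round().tolist() for x in (11,-11) for s in (-1,1)])
E
python3 -c "
import cv2
a=cv2.imread('pics/w3.png')[220:320,140:380];b=cv2.imread('pics/g2.png')[220:320,140:380]
import numpy as np
cv2.imwrite('pics/cmp.png',cv2.resize(np.vstack([a,b]),(720,600),interpolation=cv2.INTER_CUBIC))"
```

```text
60.11518941535005
60 10 [[189.0, 240.0], [329.0, 240.0], [191.0, 286.0], [326.0, 286.0]]
60 15 [[191.0, 235.0], [327.0, 235.0], [194.0, 280.0], [324.0, 280.0]]
60 20 [[193.0, 231.0], [324.0, 231.0], [196.0, 274.0], [322.0, 274.0]]
60 25 [[195.0, 227.0], [322.0, 227.0], [198.0, 269.0], [320.0, 269.0]]
60 30 [[197.0, 223.0], [320.0, 223.0], [199.0, 264.0], [318.0, 264.0]]
60 35 [[199.0, 220.0], [319.0, 220.0], [201.0, 260.0], [317.0, 260.0]]
44 10 [[207.0, 240.0], [310.0, 240.0], [209.0, 286.0], [308.0, 286.0]]
44 15 [[209.0, 235.0], [308.0, 235.0], [211.0, 280.0], [307.0, 280.0]]
44 20 [[211.0, 231.0], [307.0, 231.0], [213.0, 274.0], [305.0, 274.0]]
44 25 [[212.0, 227.0], [305.0, 227.0], [214.0, 269.0], [304.0, 269.0]]
44 30 [[214.0, 223.0], [304.0, 223.0], [215.0, 264.0], [302.0, 264.0]]
44 35 [[215.0, 220.0], [303.0, 220.0], [217.0, 260.0], [301.0, 260.0]]
```

View pics/cmp.png

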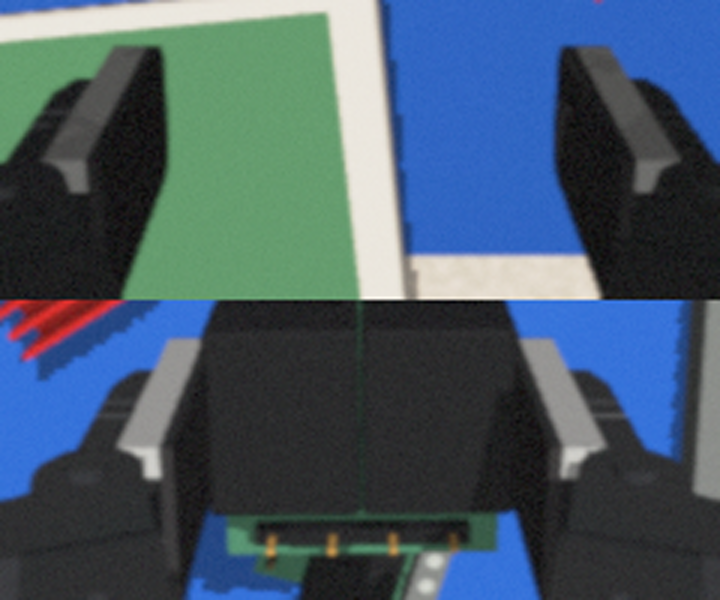

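Comparing pad-tip rows (236 at 60 mm opening, 233 at 44 mm) shows the tips only 15–18 mm ahead of the TCP at these openings, so I can go deeper than planned. Now both heat sinks.

```bash
cat >> h.py <<'E'
def pick(xy,deg,zg,pre,close):
    o=down(np.radians(deg)); manip.grip(pre)
    manip.move_pose([*xy,130],o); manip.move_straight([*xy,zg],rate=100)
    manip.grip(close); op=read_opening(); z=read_ee_pos()[2]
    manip.move_straight([*xy,zg+15],rate=50); manip.move_straight([*xy,150],rate=120)
    print("picked",op,read_opening(),"z",z,read_ft_force().round(1)); return z
def place(xy,deg,zp,opn):
    o=down(np.radians(deg)); manip.move_pose([*xy,150],o)
    manip.move_straight([*xy,zp+8],rate=100); op=read_opening()
    z=lower(xy,zp+8,zp-2,fz=4)
    manip.grip(opn); print("released",op,read_opening())
    manip.move_straight([*xy,150],rate=120); print("t",read_t())
E
python3 - <<'E'
from h import *
z=pick([477.2,71.8],76.5,25,60,30)
snap("wrist","p1")
place(loc(TS,TSa,34,0),97.9,z+5,58)
snap("wrist","p2")
E
```

```text
picked 38.85713406758057 38.62791541769592 z 25.7928584706296 [ 0.2 -0.1 -1.3]
lowered 29.792858470629596 18.9 [704.1  -9.   30.9]
released 38.71206806935535 57.994393649630815
t 29.45
```

View pics/p1.png

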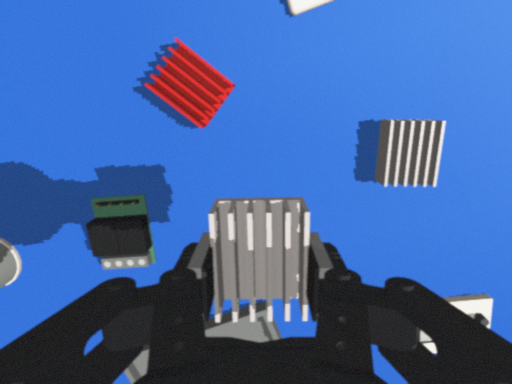

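View pics/p2.png

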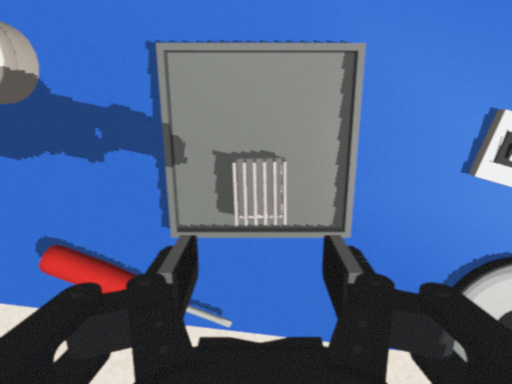

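heatsink_a stands flat in the far half of the square tray (about (260,192)). heatsink_b and board_b next.

Run:
```python
from h import *
z=pick([475,191.2],76.5,25,60,30)
place(loc(TS,TSa,-32,0),97.9,z+5,58)
snap("wrist","p3")
# refresh look at board_b and spool
manip.move_pose([415,-115,250],down(-np.pi/2)); m,f=snap("wrist","w4"); np.save("w4.npy",m["world_to_cam"]); print(read_t())
from seg import *
m=model("w4");h=cv2.cvtColor(f,cv2.COLOR_BGR2HSV)
print(rect(cv2.inRange(h,(0,0,0),(180,255,60)),m,18,(203,96))[0])
g=cv2.morphologyEx(cv2.inRange(h,(0,0,40),(180,90,255)),cv2.MORPH_CLOSE,np.ones((5,5),np.uint8))
print(rect(g,m,34,(323,97))[0])
```

```text
picked 38.745717569491696 38.851177144325376 z 25.744881618076686 [ 0.1  0.1 -1.2]
lowered 29.74488161807669 19.2 [638.7 -18.   30.8]
released 38.91067907388298 57.86152567463211
t 39.9583
42.8333
((488.710205078125, -55.85997009277344), (45.1785888671875, 28.02379608154297), 80.76487731933594)
((488.152587890625, -178.59397888183594), (51.525386810302734, 52.30984115600586), 46.175838470458984)
```

View pics/p3.png

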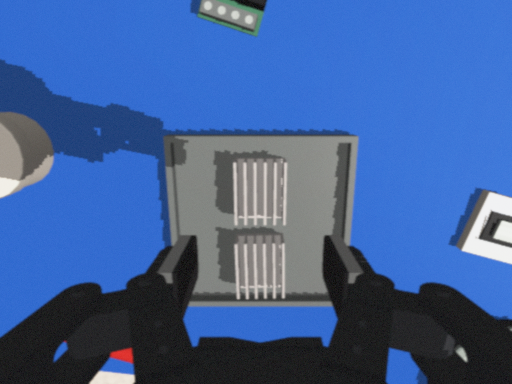

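View pics/w4.png

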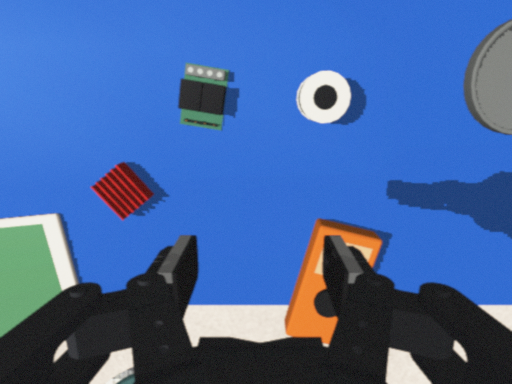

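Both heat sinks stand flat and apart ((260,192) and (260,268)). board_b has not moved.

Run:
```python
from h import *
z=pick([488.7,-56.2],80,23,66,36)
snap("wrist","p4")
place(loc(TL,TLa,0,-46),96.8,z+5,60)
snap("wrist","p5")
```

```text
picked 44.78485341371265 44.694885133622854 z 23.76425041903578 [-0.3 -0.4 -0.5]
lowered 27.764250419035776 19.8 [527.9 357.8  28.8]
released 45.16197802062927 60.269824421593654
t 55.2917
```

View pics/p5.png

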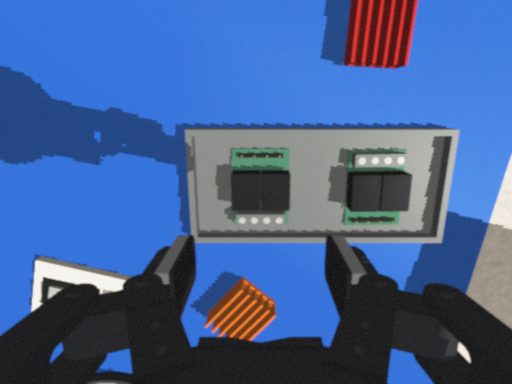

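View pics/p4.png

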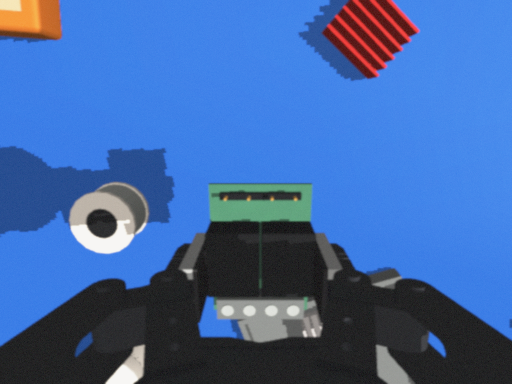

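Both boards lie flat in the long tray ((260,192) and (380,190)). Now the spool.

Run:
```python
from h import *
z=pick([488.3,-179.2],-90,19.5,68,40)
snap("wrist","p6")
place(DI,-90,z+5,64)
snap("wrist","p7")
```

```text
picked 48.33182685210587 47.76909063393057 z 22.20878458590436 [ 0.2 -0.3 -2.4]
lowered 27.20878458590436 6.4 [ 509.7 -390.9   27.5]
released 47.5928405281176 64.30263423224179
t 66.3667
```

View pics/p6.png

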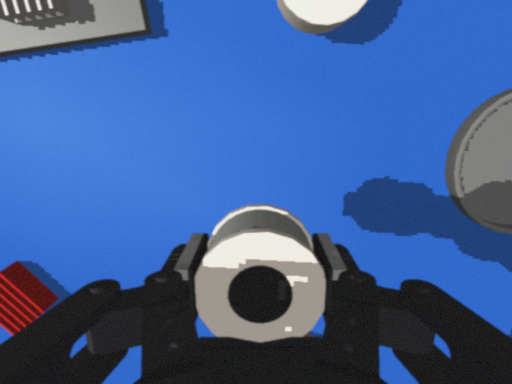

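View pics/p7.png

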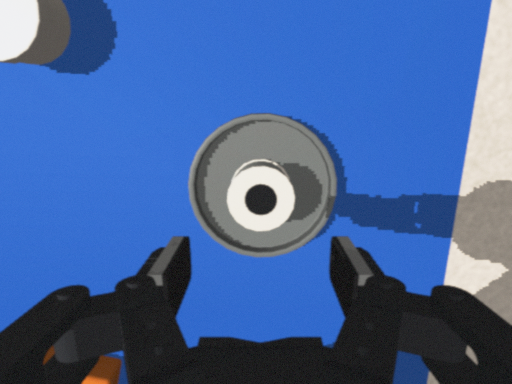

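The spool stands in the dish (about (261,195)). I retreat and run the final checks.

Run:
```python
from h import *
manip.move_pose([400,-480,260],down(-np.pi/2))
m,f=snap("top","tf"); m2,g=snap("scene","sf"); print(read_t())
f0=cv2.imread("pics/top0.png")
def cen(im,lo,hi,box):
    x0,y0,x1,y1=box; h=cv2.cvtColor(im,cv2.COLOR_BGR2HSV)[y0:y1,x0:x1]
    M=cv2.moments(cv2.inRange(h,lo,hi),True); return np.array([M["m10"]/M["m00"]+x0,M["m01"]/M["m00"]+y0])
for n,b,z in [("jar",(322,145,354,177),40),("bread",(190,144,224,170),9)]:
    a=ray(m,*cen(f0,(0,0,130),(180,90,255),b),z); c=ray(m,*cen(f,(0,0,130),(180,90,255),b),z); print(n,"moved",(c-a).round(1))
from seg import rect
h=cv2.cvtColor(f,cv2.COLOR_BGR2HSV)
bl=cv2.inRange(h,(0,0,0),(180,255,70))
def rel(c,a,p): d=np.array(p)-c; return np.round([np.cos(a)*d[0]+np.sin(a)*d[1],-np.sin(a)*d[0]+np.cos(a)*d[1]],1)
for near in [(130,197),(160,194)]:
    r,c=rect(bl,m,23,near) if False else (None,None)
cv2.imwrite("pics/tf.png",cv2.resize(f[110:260,100:430],(800,364),interpolation=cv2.INTER_CUBIC))
cv2.imwrite("pics/sf.png",cv2.resize(g[130:310,100:460],(800,400),interpolation=cv2.INTER_CUBIC))
```

```text
67.2667
jar moved [-0.6 -0.5  0. ]
bread moved [-0.2 -0.8  0. ]
```

View pics/tf.png

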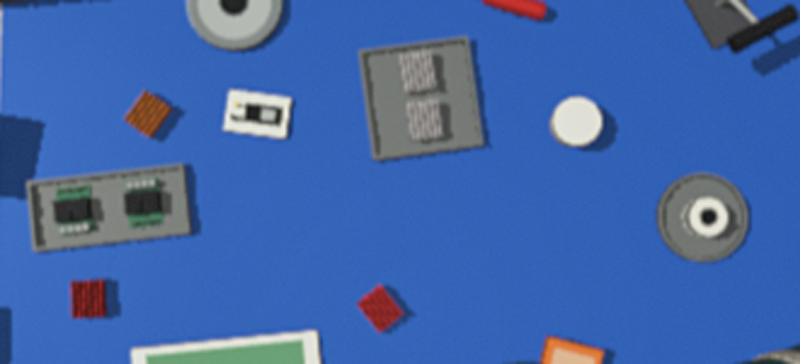

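View pics/sf.png

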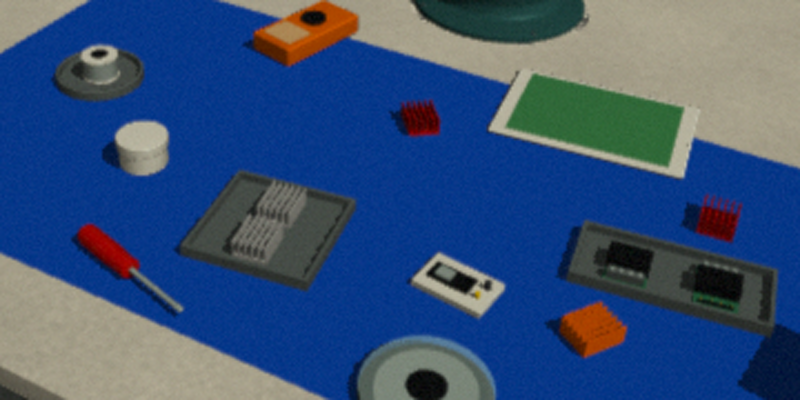

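```bash
python3 -c "
from h import *
print(read_ft_force().round(1)); workorder.finish_job(); print(read_t())"
```

```text
[-0.3  0.   0.2]
the job is handed in; nothing more can be done
the job is handed in; nothing more can be done
```

I sorted all five parts and handed the job in shortly after 67 s on the robot clock, against the 136 s limit.

- **Upper board:** I lifted board_a straight off heatsink_a. I measured heatsink_a only after the lift, at (477, 72). The board was measured at (476, 74) while lying on it, so I have no direct figure for its shift. The pictures showed no visible shift.
- **Placing:** Both boards are in the long tray, both heat sinks in the square tray and the spool in the dish. Each part was lowered until contact was felt before release, and contact came within 1.5 mm of the expected height.
- **Last checks:** The final top and scene views show every part flat, apart and inside its tray. I judged the final positions by eye and did not measure them. The jar and breadboard show under 1 mm of movement, which is within measurement noise. The arm was clear and the wrist force was near zero.
- **Disagreements:**
    - The fingertips stood only 15–18 mm ahead of the TCP at the openings I used. board_a was therefore held by just the top 6 mm or so of its relays, but it did not slip.
    - The spool's gripped width read 48 mm against its 50 mm flange.
    - The grip on the spool came 2 mm higher than commanded, and I allowed for that when placing it.

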